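# Third hand for a heatsink on a bench supply

## Robot

A 6-joint arm with a two-finger parallel gripper is mounted at the origin on the work surface. World frame = base frame: x ahead of the robot, y to its left, z up, the work surface at z = 0. Lengths are in m, angles in rad, forces in N, time in s.
With the tool pointing down it reaches from about 0.325 to 0.9 m from the base axis. Payload 6.1 kg.
Tool frame: the origin (TCP) lies between the finger pads; the fingertips stand ctrl.nose_length ahead of it and the grasp point (between the pads) lies 2 mm behind it (ctrl.nose_length is the distance from the TCP to the fingertips, in m); z points along the fingers, y is the line along which they close (so a half turn about z gives the same grasp; the last joint's range is limited). The gripper opens to 87 mm and grips with 3 to 60 N. Pads are 19 mm wide; open, the fingers measure 117 mm over their backs; the gripper's body (75 mm by 190 mm) begins 51 mm behind the grasp point.
Start: joints at [1.016, 0.22, 1.526, -0, 1.395, -0.126], TCP at [0.26, 0.568, 0.24] pointing down, gripper open.
Joint ranges: [-2.98, 2.98], [-0.91, 2.08], [0.09, 2.57], [-1.24, 4.39], [0.2, 2.65], [-2.68, 2.68]. Speed limits (rad/s): [2.57, 2.57, 3.01, 3.14, 3.14, 3.14].

## Interface

Orientations are given as a rotation vector (axis times angle).
In Python, from station import ctrl, imaging, workorder gives the robot as it stands. Calls block until the motion is done:
- ctrl.reach(position, orientation): joint-space move of the TCP to a pose.
- ctrl.move_linear(position, ori=None, feed=0.15, guard=None): straight line of the TCP; ori=None keeps the orientation; feed is the mean speed in m/s. With guard (N) it stops when the force on the tool has changed by that much, and returns True; else False.
- ctrl.movej(angles): joint-space move.
- ctrl.ungrasp() and ctrl.close(grip_force=None): open the fingers fully, or close them until they stop; grip_force is the grip in N (None keeps the last).
- ctrl.pause(seconds).
- ctrl.inverse_kinematics(position, orientation): joint angles nearest the present ones, or None.
- imaging.snapshot(name): name is "scene" or "top"; returns (picture, depth): 384x512x3 uint8, red, green, blue; 384x512 float32, m along the optical axis (not along the pixel's ray), 0 where there is no reading.
- imaging.get_calibration(name): a dict with "camera_matrix" (3x3 intrinsics, pixels), "extrinsics" (4x4, takes a point from world to camera coordinates). Camera axes: x right, y up, looking along -z (the intrinsics and any distortion apply to the point x, -y, -z); pixel columns grow to the right and rows downward; lengths in m; the calibration is good to about 2 mm. A picture is of the moment at which its call begins. get_calibration takes no time and is no camera call.
A pose or a line that the arm cannot do raises ctrl.PlanningError and nothing moves.
- workorder.hand_in(): hands the job in; it is judged then, once.
Readings, each from a call of its own:
- ctrl.get_time_s(): time.
- ctrl.get_qpos(): joint angles.
- ctrl.get_dq(): joint speeds.
- ctrl.get_tau(): joint torques, N m.
- ctrl.get_ee_pos(): TCP position.
- ctrl.get_orientation(): TCP orientation.
- ctrl.get_force(): force on the tool from outside, world axes, zero at the start.
- ctrl.get_torque(): the same for the moment, N m.
- ctrl.get_gripper_width(): finger opening in m.
- ctrl.get_grasp_force(): force on a finger pad.
Only numpy, scipy, OpenCV 4.12 (cv2) and the standard library are available. Lean on these libraries where they do the work, as an engineer would, in place of code of your own. Each camera call takes 0.05 s, during which the arm holds its last target. There are 200 camera calls.

## Task

Lift the black finned heatsink out of its nest in the white foam tray and hold it for a colleague who will screw it on from inside the open supply: upright, in the air, its flat back centred and flat on the soft blue thermal pad on the outside of the rear panel. Press it on with a steady push of about 10 newtons - gently, a hard push spoils the pad - and finish your program still gripping and pressing it like that, without letting go. Leave everything else on the bench, and the two other parts in the tray, where they are.

Things in the scene. Friction and masses are not known exactly. Their poses are not given: they have to be found in the camera images.
- heatsink_center (a point): Centre (half-way up) of the black finned heatsink: loose, upright, about 140 g (varies), 38 mm deep (its x) by 56 mm wide (y) by 50 mm high (z). Its +x side is the flat back; 8 upright fins stand on the -x side. The outer faces at y = +-28 mm are flat and parallel: grip it across these, so that the back stays free. Axes as the part's.
- heatsink_back (a point): Centre of the heatsink's flat back face, 19 mm along its +x from its centre; axes as the heatsink's (+x points out of the back).
- tray: White foam tray, fixed, 200 (its x) by 120 (y) by 24 mm high, origin at the centre of its underside. Three nests along x, centres at x = -60, 0, +60 mm, each 42 by 60 mm, 18 mm deep (floor 6 mm above the bench). Heatsink, transformer and converter stand in them in any order, axes along the tray's, 2 mm play all round; the heatsink stands 32 mm out of the foam.
- chassis: Open-topped bench supply, fixed, 215 mm wide (its y), 256 mm deep (x), on feet. Origin on the bench below the middle of the outer face of its bare aluminium rear panel; +x points into the chassis, so the panel faces -x; upright, top edge 78 mm above the bench. The pad is in its middle; a mains inlet near y = -83 mm and a fuse holder near y = +85 mm stand out under 4 mm.
- pad: Soft blue pad, 40 by 40 by 6 mm, on the outside of the rear panel. Origin at the centre of its free face, 43 mm above the bench, 6 mm out from the panel; axes as the chassis's (+x into the panel, z up). Gives 1 mm for each 4 N, up to 5 mm, then is solid. The heatsink goes with its x, y, z along the pad's, middle of its back on this origin, underside 18 mm above the bench.
- transformer_center (a point): Centre of a potted transformer, loose in the tray: a blue block 38 by 56 by 30 mm high. Stays there.
- converter_center (a point): Centre of a power converter, loose in the tray: a bare aluminium block 38 by 56 by 26 mm high with a green circuit board on top (34 mm high in all). Stays there.
- test_board: Loose green circuit board, 100 by 140 mm, with red and black binding posts, 25 mm high; origin under its middle.
- multimeter: Loose yellow hand multimeter lying on its back, 150 by 75 by 43 mm high; origin under its middle.
- solder_reel: Loose solder reel standing on its flange, 54 mm across, 40 mm high; origin under its middle.
- screw_dish: Loose steel dish of screws, 76 mm across, 16 mm high; origin under its middle.
- screwdriver_grip (a point): Middle of the handle of a loose screwdriver, 170 mm long, lying on the bench.
- flux_bottle: Loose small bottle with a red cap, 44 mm across, 90 mm high, standing; origin under its middle.
Things that resemble listed ones, but are neither listed nor needed, are in the scene too. What is shaped like the part that bears heatsink_center but red is not meant.

How it is judged:
By the outcome, as a careful person would: the job done as asked, in the order asked, and still so for the second after the job is handed in, while the arm keeps its last pose, push and grip.
It also fails if it takes over 51 s, if anything falls off the work surface, if the arm or the gripper's body presses on something with over 40 N, if the wrist force passes 120 N, or if a joint passes its speed limit or range.

## Working session

There is one attempt and no reset: what is moved stays moved. The work goes in short steps, each a Python script; the robot and the scene stay as the last script left them, time stands still between calls to the robot, and variables do not carry over. Pictures are saved under pics/ and viewed, at most 10 in all, crops included, and the job is handed in when it is done.

```bash
mkdir -p pics; ls
python3 - <<'E'
from station import ctrl, imaging
import cv2, numpy as np
for n in ("scene","top"):
    p,d=imaging.snapshot(n); cv2.imwrite(f"pics/{n}0.png",p[:,:,::-1]); np.savez(f"{n}0.npz",p=p,d=d)
    c=imaging.get_calibration(n); print(n,c["camera_matrix"],c["extrinsics"],[k for k in c],(d>0).mean())
    print({k:v for k,v in c.items() if k not in("camera_matrix","extrinsics")})
print(ctrl.nose_length,ctrl.get_orientation(),ctrl.get_time_s())
E
```

```text
pics
scene [[498.67322289   0.         250.83159261]
 [  0.         498.67322289 191.13840395]
 [  0.           0.           1.        ]] [[ 0.11152195  0.99366315  0.01401416  0.06217966]
 [-0.71980849  0.0710475   0.69052732  0.38806833]
 [ 0.68515588 -0.08709647  0.72317053 -1.67694807]
 [ 0.          0.          0.          1.        ]] ['camera_matrix', 'extrinsics'] 0.9961344401041666
{}
top [[439.40169907   0.         259.49805566]
 [  0.         439.40169907 190.6066698 ]
 [  0.           0.           1.        ]] [[-4.33697920e-02 -9.99059087e-01 -3.23574835e-05 -1.27607014e-01]
 [ 9.75050114e-01 -4.23346048e-02  2.17910661e-01 -5.91647924e-01]
 [-2.17706996e-01  9.41918986e-03  9.75968720e-01 -1.22707512e+00]
 [ 0.00000000e+00  0.00000000e+00  0.00000000e+00  1.00000000e+00]] ['camera_matrix', 'extrinsics'] 0.99609375
{}
0.017 [-6.68285031e-01 -3.06908957e+00  2.59907247e-03] 0.1
```

View pics/scene0.png

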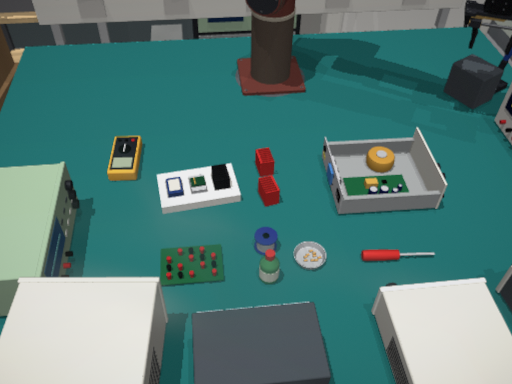

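View pics/top0.png

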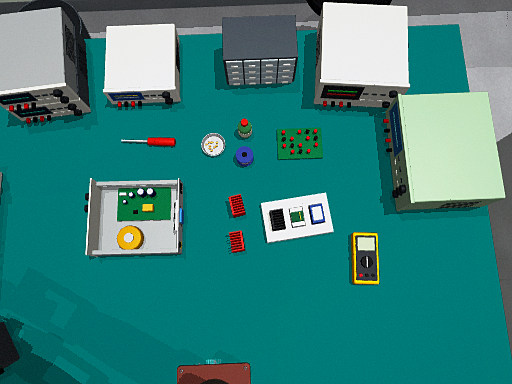

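Scene view: tray at about (198,187) with the black heatsink at (221,177), and the pad on the chassis's side at (331,172). Top view: heatsink (278,219), tray centre (297,217), pad (181,215), and red decoys (237,205) and (236,240) between the tray and the chassis. I'll enlarge to check which way the back faces.

Run:
```python
import cv2
s=cv2.imread("pics/scene0.png")[125:225,145:375]; t=cv2.imread("pics/top0.png")[170:270,140:350]
r=lambda a:cv2.resize(a,(790,int(a.shape[0]*790/a.shape[1])),interpolation=cv2.INTER_CUBIC)[:300]
im=cv2.vconcat([cv2.copyMakeBorder(r(x),0,300-r(x).shape[0] if r(x).shape[0]<300 else 0,0,0,cv2.BORDER_CONSTANT) for x in (s,cv2.resize(t,None,fx=1,fy=.79))])
hs=cv2.imread("pics/scene0.png")[155:205,195:245]; ht=cv2.imread("pics/top0.png")[195:245,255:305]
im=cv2.hconcat([cv2.resize(cv2.convertScaleAbs(a,alpha=2.0,beta=10),(400,400),interpolation=cv2.INTER_CUBIC) for a in (hs,ht)])
cv2.imwrite("pics/hs.png",im)
ps=cv2.imread("pics/scene0.png")[145:225,315:355]; pt=cv2.imread("pics/top0.png")[175:260,160:200]
im=cv2.hconcat([cv2.resize(a,(360,600),interpolation=cv2.INTER_CUBIC) for a in (ps,pt)])
cv2.imwrite("pics/pad.png",im)
```

```text
(no output)
```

View pics/hs.png

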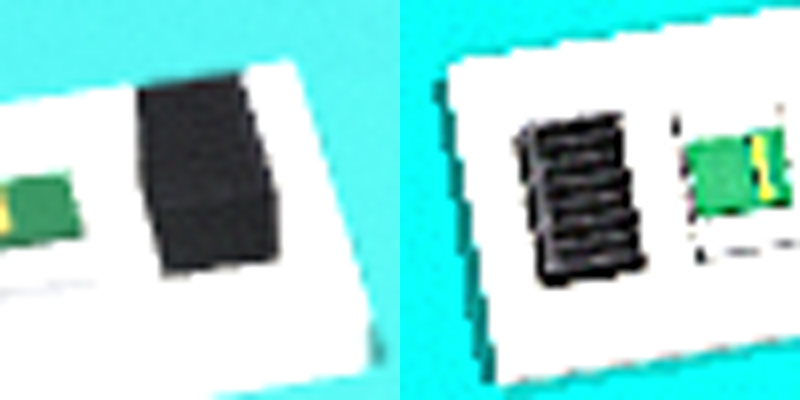

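View pics/pad.png

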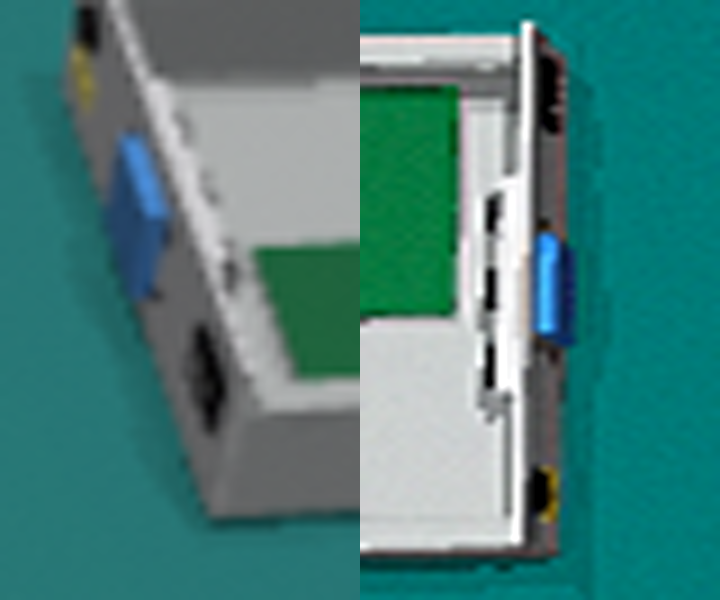

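The heatsink's back (plain edge) faces left in the top view (world +y) and its fins face right, so it already faces the pad. Pad: scene px ≈(331,173), top px ≈(182,215). Now I'll measure from both views.

```bash
cat > h.py <<'E'
import numpy as np, cv2
from station import ctrl, imaging
CAL={n:(lambda c:(np.array(c["camera_matrix"]),np.array(c["extrinsics"])))(imaging.get_calibration(n)) for n in("scene","top")}
def ray(n,uv):
    K,E=CAL[n]; uv=np.atleast_2d(np.float64(uv)); q=np.c_[uv,np.ones(len(uv))]@np.linalg.inv(K).T
    q=q*[1,-1,-1]; return -E[:3,:3].T@E[:3,3], q@E[:3,:3]      # origin, dirs (depth-normalised)
def onz(n,uv,z): o,d=ray(n,uv); return o+d*((z-o[2])/d[:,2])[:,None]
def cloud(n,d,m):
    v,u=np.nonzero(m&(d>0)); o,r=ray(n,np.c_[u,v]); return o+r*d[v,u][:,None]
def two(ua,ub):  # triangulate scene px, top px
    (o1,a),(o2,b)=ray("scene",ua),ray("top",ub); a,b=a[0],b[0]
    s=np.linalg.lstsq(np.c_[a,-b],o2-o1,rcond=None)[0]; p,q=o1+s[0]*a,o2+s[1]*b
    return (p+q)/2,np.linalg.norm(p-q)
def comp(m,at): # connected component of mask nearest pixel
    k,l,st,c=cv2.connectedComponentsWithStats(m.astype(np.uint8)); ok=[i for i in range(1,k) if st[i,4]>15]
    return l==min(ok,key=lambda i:np.hypot(*(c[i]-at)))
E
python3 - <<'E'
from h import *
np.set_printoptions(precision=4,suppress=True)
A=dict(scene=dict(hs=(221,177),pad=(331,173),tray=(198,187)),top=dict(hs=(278,219),pad=(181,215),tray=(297,217)))
for n in("scene","top"):
    f=np.load(n+"0.npz"); p,d=f["p"].astype(int),f["d"]; hsv=cv2.cvtColor(f["p"],cv2.COLOR_RGB2HSV).astype(int)
    white=comp((p.min(2)>170),A[n]["tray"]); dark=comp(p.max(2)<80,A[n]["hs"]); blue=comp((abs(hsv[...,0]-107)<10)&(hsv[...,1]>130)&(p[...,2]>80),A[n]["pad"])
    tm=cv2.morphologyEx((white).astype(np.uint8),cv2.MORPH_CLOSE,np.ones((25,25))); 
    cn=max(cv2.findContours(tm,0,1)[0],key=len); hull=cv2.convexHull(cn)[:,0]
    P=onz(n,hull,.024); R=cv2.minAreaRect(np.float32(P[:,:2]*1000)); print(n,"tray",R)
    C=cloud(n,d,white); print(" tray z",np.median(C[:,2]))
    H=cloud(n,d,dark); print(" hs n",dark.sum(),"z pct",np.percentile(H[:,2],[5,25,50,75,95,99]))
    H=H[H[:,2]>.05]; print("  top pts",H.min(0),H.max(0),cv2.minAreaRect(np.float32(H[:,:2]*1000)))
    B=cloud(n,d,blue); v,u=np.nonzero(blue); print(" pad n",blue.sum(),"px",u.min(),u.max(),v.min(),v.max(),np.percentile(B,[2,50,98],axis=0))
    F=comp(blue&(p[...,2]<190),A[n]["pad"]);G=blue&(p[...,2]>=190)
    for k,m in(("dark",F),("light",G)):
        if m.sum()>8:
            q=cloud(n,d,m); print("  ",k,m.sum(),q.mean(0),np.percentile(q,[3,97],axis=0).tolist())
E
```

```text
scene tray ((512.0606689453125, -258.787109375), (121.02474975585938, 199.8887176513672), 6.984302997589111)
 tray z 0.023914379896668447
 hs n 373 z pct [0.0282 0.0435 0.0523 0.055  0.058  0.0598]
  top pts [ 0.4737 -0.2193  0.05  ] [ 0.5372 -0.1784  0.0599] ((506.43145751953125, -199.99375915527344), (61.16941452026367, 37.42045593261719), 7.944614887237549)
 pad n 96 px 327 333 163 184 [[0.5091 0.0782 0.0266]
 [0.5339 0.0803 0.0522]
 [0.5476 0.0858 0.0664]]
   dark 79 [0.5336 0.0805 0.047 ] [[0.5103386641884203, 0.07820804561587572, 0.026707216888459468], [0.5475595627870702, 0.08476068486781804, 0.06580860575542602]]
   light 13 [0.526  0.0827 0.0632] [[0.5112255499727482, 0.08086182648955975, 0.06132752698083446], [0.5409905531879936, 0.08418268348196396, 0.06542890968829995]]
top tray ((509.4096374511719, -261.0704650878906), (120.39047241210938, 199.06988525390625), 6.9259467124938965)
 tray z 0.024964617788168053
 hs n 271 z pct [0.0194 0.0341 0.0478 0.0556 0.0594 0.0625]
  top pts [ 0.4735 -0.2208  0.05  ] [ 0.5303 -0.1808  0.064 ] ((501.6348876953125, -201.09979248046875), (55.047943115234375, 37.64146423339844), 5.772159576416016)
 pad n 63 px 179 183 208 223 [[0.5043 0.0774 0.0267]
 [0.5231 0.0785 0.0624]
 [0.5441 0.0843 0.0683]]
   dark 37 [0.5214 0.0803 0.0479] [[0.5042119972258985, 0.07739218732172404, 0.02650393914056356], [0.5415284187375027, 0.08440389594029876, 0.06678773197407414]]
   light 25 [0.5239 0.0797 0.064 ] [[0.505442302523088, 0.07767840457773019, 0.0602652828795129], [0.542508032313985, 0.08153405383860333, 0.06748697753822284]]
```

Run:
```python
from h import *
np.set_printoptions(precision=4,suppress=True)
def cross(n,rows,cols,leftbright):
    p=np.load(n+"0.npz")["p"].min(2).astype(float); out=[]
    for v in rows:
        lo,hi=cols(v); r=p[v,lo:hi]
        g=np.diff(r)*(-1 if leftbright else 1); k=g.argmax()
        w=np.clip(g[max(0,k-1):k+2],0,None)
        out.append((lo+max(0,k-1)+(w*np.arange(len(w))).sum()/w.sum()+.5,v,g[k]))
    return np.array(out)
for n,rows,cols,lb in(("top",range(183,250),lambda v:(174,187),True),("scene",range(150,196),lambda v:(int(328+(v-146)*.32),int(340+(v-146)*.32)),False)):
    e=cross(n,rows,cols,lb); P=onz(n,e[:,:2],.078)
    ok=e[:,2]>20
    for _ in range(4):
        c=np.polyfit(P[ok,0],P[ok,1],1); r=P[:,1]-np.polyval(c,P[:,0]); ok=(e[:,2]>20)&(abs(r)<max(.0012,1.5*np.median(abs(r[ok]))))
    print(n,"slope deg",np.degrees(np.arctan(c[0])),"y at x=.526",np.polyval(c,.526),ok.sum(),r[ok].std(),P[ok,0].min(),P[ok,0].max()); print(e[::6])
# chassis extent along x from depth: rear panel points
for n,box in(("top",(165,265,160,200)),("scene",(130,225,310,360))):
    f=np.load(n+"0.npz"); m=np.zeros((384,512),bool); m[box[0]:box[1],box[2]:box[3]]=1
    C=cloud(n,f["d"],m); C=C[(C[:,2]>.03)&(C[:,2]<.074)&(abs(C[:,1]-.085)<.008)]
    far=abs(C[:,0]-.526)>.03; c=np.polyfit(C[far,0],C[far,1],1); print(n,"face fit deg",np.degrees(np.arctan(c[0])),np.polyval(c,.526),far.sum(),C[:,0].min(),C[:,0].max())
```

```text
top slope deg -1.2540684463544425 y at x=.526 0.08357676917157031 66 0.0003734809600805727 0.42375093922677765 0.6157017434328684
[[178.7824 183.     183.    ]
 [178.7902 189.     181.    ]
 [178.5    195.     174.    ]
 [178.3895 201.     161.    ]
 [178.5    207.     163.    ]
 [178.1782 213.     118.    ]
 [178.1835 219.     108.    ]
 [177.9709 225.      85.    ]
 [177.793  231.     111.    ]
 [177.7588 237.     126.    ]
 [177.8176 243.     174.    ]
 [177.545  249.     191.    ]]
scene slope deg -3.2882997972782726 y at x=.526 0.09671551414506674 5 0.00036216468457815805 0.5127350186420674 0.591927086765369
[[331.5    150.       1.    ]
 [331.5    156.      15.    ]
 [336.2407 162.      20.    ]
 [338.45   168.      15.    ]
 [336.5    174.      24.    ]
 [340.86   180.      48.    ]
 [350.     186.       1.    ]
 [351.5    192.       2.    ]]
top face fit deg -0.7893066384231927 0.08449355823827079 172 0.41656967962877095 0.6318830685897133
scene face fit deg -0.4165543872372267 0.08547554424876165 289 0.4185847431364087 0.6381472037397997<stdin>:9: RuntimeWarning: invalid value encountered in scalar divide
```

```bash
cat >> h.py <<'E'
from scipy.spatial.transform import Rotation as Rn
def ori(yaw_deg): # tool down, fingers close along world direction yaw
    a=np.radians(yaw_deg); y=np.array([np.cos(a),np.sin(a),0]); z=np.array([0,0,-1.]); return Rn.from_matrix(np.c_[np.cross(y,z),y,z]).as_rotvec()
def shot(tag):
    for n in("scene","top"):
        p,d=imaging.snapshot(n); np.savez(f"{n}{tag}.npz",p=p,d=d); cv2.imwrite(f"pics/{n}{tag}.png",p[:,:,::-1])
E
python3 - <<'E'
from h import *
x,y=.5037,-.2004; o=ori(6.9)
print(ctrl.inverse_kinematics([x,y,.2],o))
ctrl.reach([x,y,.16],o)
print("g",ctrl.move_linear([x,y,.0445],feed=.08,guard=8),ctrl.get_ee_pos(),ctrl.get_force())
ctrl.close(50); print(ctrl.get_gripper_width(),ctrl.get_grasp_force(),ctrl.get_force(),ctrl.get_torque())
print("g",ctrl.move_linear([x,y,.14],feed=.06,guard=12)); ctrl.pause(.3)
print(ctrl.get_gripper_width(),ctrl.get_grasp_force(),ctrl.get_force(),ctrl.get_ee_pos(),ctrl.get_time_s())
shot(1)
E
```

```text
[-5.24160844e-01  5.45206947e-02  1.78595652e+00 -4.44089210e-16
  1.30111543e+00 -6.44588563e-01]
g False [ 0.50415289 -0.20064471  0.04512283] [0.56449584 0.972348   0.01272601]
0.055330926159873235 49.9999491032213 [-0.77402985 -0.25726355  0.74558723] [-0.08413277  0.11557142  0.03031486]
g False
0.055453450582830376 49.99987327493727 [-0.04239843 -0.46641892 -0.85553575] [ 0.50365847 -0.20037685  0.13988975] 7.225
```

Run:
```python
from h import *
o=ori(-1.0); x,y=.526,.040
ctrl.move_linear([x,y-.01,.14],ori=o,feed=.12)
ctrl.move_linear([x-.0005,y,.057],feed=.08,guard=12); ctrl.pause(.3)
print(ctrl.get_ee_pos(),ctrl.get_orientation(),o,ctrl.get_force(),ctrl.get_time_s()); shot(2)
hs=cv2.imread("pics/scene2.png")[130:220,270:360]; ht=cv2.imread("pics/top2.png")[170:260,150:240]
cv2.imwrite("pics/near.png",cv2.hconcat([cv2.resize(a,(400,400),interpolation=cv2.INTER_CUBIC) for a in (hs,ht)]))
```

```text
[0.52571888 0.03993506 0.05734163] [2.24049623e+00 2.20156462e+00 6.43906348e-04] [2.24074237 2.2019714  0.        ] [ 0.03225867  0.41509876 -0.92157429] 10.8917
```

View pics/near.png

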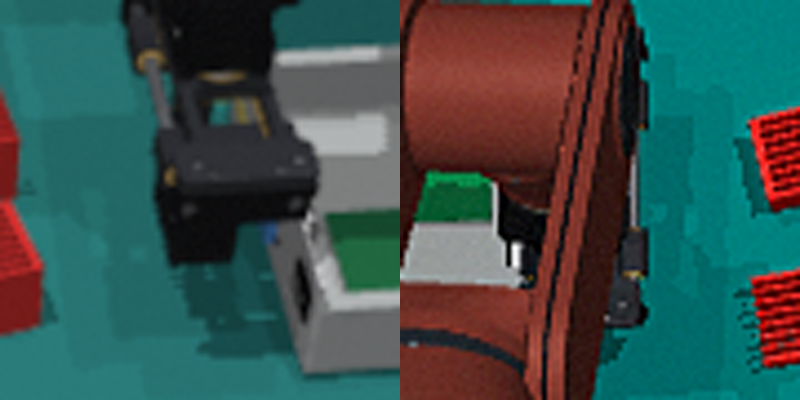

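Both fixed cameras are now blocked by the arm: scene shows the gripper at about px (322,170) just left of the pad, with a pad corner at (330,182). I'll rely on the averaged two-view pad position and press by force.

Run:
```python
from h import *
n=np.array([-np.sin(np.radians(-1)),np.cos(np.radians(-1)),0]); p0=np.array([.526,.059,.057]); T=lambda s:p0+n*s
ctrl.move_linear(T(-.010),feed=.05,guard=6); ctrl.pause(.4)
b=np.array(ctrl.get_force()); print("base",b,ctrl.get_ee_pos())
def push(): return np.mean([-(np.array(ctrl.get_force())-b)@n for _ in range(3)])
s=-.010; f=0
while s<.012 and f<9.5:
    s+=.001 if f<1 else float(np.clip((10-f)/4000*.7,.0002,.001)); ctrl.move_linear(T(s),feed=.02); ctrl.pause(.15); f=push(); print(round(s,4),round(f,2))
ctrl.pause(.5)
print(push(),np.array(ctrl.get_force())-b,ctrl.get_torque(),ctrl.get_ee_pos(),ctrl.get_gripper_width(),ctrl.get_grasp_force(),ctrl.get_time_s()); np.save("st.npy",np.r_[s,b]); shot(3)
```

```text
base [ 0.55677005 -0.08251041 -1.3388684 ] [0.52584361 0.04890201 0.05700227]
-0.009 -0.44
-0.008 -0.43
-0.007 -0.01
-0.006 0.47
-0.005 0.34
-0.004 0.78
-0.003 0.28
-0.002 -0.49
-0.001 -0.34
0.0 -0.6
0.001 0.22
0.002 2.56
0.003 4.98
0.0039 6.81
0.0044 8.05
0.0048 9.23
0.005 9.9
9.43388898029132 [-0.5835919  -9.42513939  0.77485179] [-1.63171263  0.1809423   0.00961839] [0.52609066 0.06243436 0.05704344] 0.05585061036246173 49.999830443412066 19.025
```

Run:
```python
from h import *
a=cv2.imread("pics/scene3.png")[120:230,140:375]
cv2.imwrite("pics/fin.png",cv2.resize(a,(795,372),interpolation=cv2.INTER_CUBIC))
st=np.load("st.npy"); ctrl.pause(.3); print(np.mean([np.array(ctrl.get_force())-st[1:] for _ in range(5)],0))
```

```text
[-1.72989797 -8.87303458  1.30423734]
```

View pics/fin.png

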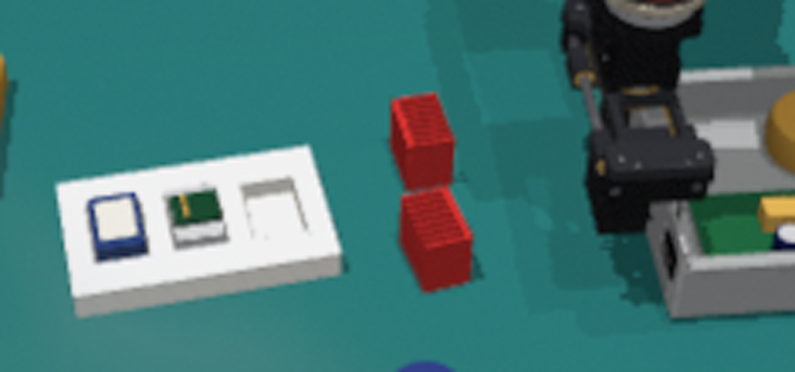

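The tray is undisturbed, its nest empty, with transformer and converter in place (scene px ≈(175,187) and (198,184)), and the heatsink is at the pad (px ≈(325,178)). I'll check that the push holds steady.

Run:
```python
from h import *
st=np.load("st.npy"); n=np.array([.01745,.99985,0])
def samp(k):
    r=[]
    for _ in range(k): ctrl.pause(.1); r.append(-(np.array(ctrl.get_force())-st[1:])@n)
    return np.array(r)
r=samp(12); print(r.round(2),ctrl.get_ee_pos())
if r[-6:].mean()<9.4:
    s=st[0]+min((10-r[-6:].mean())/2500,.0006); ctrl.move_linear(np.array([.526,.059,.057])+n*s,feed=.02); st[0]=s; np.save("st.npy",st)
    r=samp(14); print(r.round(2),ctrl.get_ee_pos(),ctrl.get_time_s())
```

```text
[ 9.57  8.96  9.49  8.46  9.53  9.04  9.49  9.63 10.56  8.11  9.19  9.7 ] [0.52609209 0.06244402 0.0570417 ]
```

```bash
python3 -c "
from station import workorder; print(workorder.hand_in())"
```

```text
the job is handed in; nothing more can be done
None
```

The job is handed in: the heatsink is still gripped at 50 N and pressed on the pad with a steady push of about 9.4 N; its centring and flatness come from pre-grasp measurements, as the arm blocked both cameras at the pad.

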